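# Pack the microscope kit: objective below, filter slider above

## Robot

A 6-joint arm with a two-finger parallel gripper is mounted at the origin on the work surface. World frame = base frame: x ahead of the robot, y to its left, z up, the work surface at z = 0. Lengths are in mm, angles in degrees, forces in N, time in s.
With the tool pointing down it reaches from about 425 to 950 mm from the base axis. Payload 3.5 kg.
Tool frame: the origin (TCP) lies at the very end of the fingers, on their centre line; the grasp point (between the pads) lies 19 mm behind it; z points along the fingers, y is the line along which they close (so a half turn about z gives the same grasp; the last joint's range is limited). The gripper opens to 85 mm and grips with 20 to 120 N. Pads are 22 mm wide; open, the fingers measure 114 mm over their backs; the gripper's body (76 mm by 85 mm) begins 54 mm behind the grasp point. The pads swing forward as they close: fully open they stand 13 mm farther back than shut.
Start: joints at [61.364, 16.404, 90.338, -0, 73.258, -8.594], TCP at [231.292, 634.121, 231.325] pointing down, gripper open.
Joint ranges: [-158.93, 158.93], [-51.34, 127.21], [12.03, 142.37], [-87.48, 267.48], [13.55, 161.25], [-162.69, 162.69]. Speed limits (degrees/s): [159.86, 159.86, 180, 180, 180, 180].

## Interface

Orientations are given as [roll, pitch, yaw] about the fixed x, y, z axes, in that order (R = Rz(yaw) Ry(pitch) Rx(roll)).
In Python, from plant import status, viewer, ctrl gives the robot as it stands.
- The arm moves only by the shell command python3 -m handwheel 'ROWS' [FORCE]. ROWS is JSON, one flat list of numbers, 7 for each row, row after row: the shift along the tool's x, y, z scaled (see below), then the turn, a rotation vector about the tool's x, y, z scaled (see below), then the opening, from 0 (shut) to 1 (fully open). A call has 1 to 12 rows; each row shifts and turns the commanded pose from where the row before left it, along the tool's axes as they then stand; what a row does not reach is not made up. The controller multiplies each number of a shift by 60 mm and each number of a turn by 0.1 rad. A row lasts 1/8 s, in which the tool goes at most 62.5 mm and 10.7 degrees, less where a joint would pass 70% of its speed; a pose out of reach is approached as far as the arm can. A call with a number of a shift or a turn outside -1 to 1 is refused whole. A call with a gripper value outside its range is refused whole. The fingers move at their own pace and stop on an object; FORCE is the grip in N (left out, the last holds). Time passes only in rows, so rows that do not move let the fingers close. It gives the time, the measured TCP pose, the force, the opening and the grip force at its end, in the units of the state.
- status.state(): the state, without advancing time (a new reading comes with each control period).
- viewer.get_image(name): name is "scene" or "top"; returns a dict with "color" (384x512x3 uint8, red, green, blue), "fx", "fy", "cx", "cy" (pixels), "rvec" (rotation vector, rad) and "tvec" (3), from world to camera coordinates, as OpenCV has them. Camera axes: x right, y down, z forward; pixel columns grow to the right and rows downward; lengths in mm; the calibration is good to about 2 mm. A picture is of the moment at which its call begins. There is no depth.
- ctrl.close_job(): hands the job in; it is judged then, once.
The state is a dict: "t": time; "joints": joint angles; "qd": joint speeds; "tau": joint torques, N m; "ee_pos": TCP position; "ee_rot": TCP orientation; "contact_force": force on the tool from outside, world axes, zero at the start; "torque": the same for the moment, N m; "gripper_width": finger opening in mm; "finger_force": force on a finger pad.
Only numpy, scipy, OpenCV 4.12 (cv2) and the standard library are available. Lean on these libraries where they do the work, as an engineer would, in place of code of your own. Each camera call takes 0.05 s, during which the arm holds its last target. There are 200 camera calls.

## Task

Pack the grey open case for the microscope: first stand the shorter of the two objectives upright in the square pocket in the middle of the case floor, then lay the long flat filter slider over it, its ends resting down in the two foam notches at the ends of the case. Lower both parts into place instead of dropping them, and leave the longer objective, the culture dish and the tube rack where they are.

Things in the scene. Friction and masses are not known exactly. Their poses are not given: they have to be found in the camera images.
- short_objective_mid (a point): The shorter objective: a loose, upright grey metal cylinder, 34 mm in diameter and 50 mm tall, its top 10 mm tapering to a 16 mm nose; about 0.16 kg. This point is its centre, 25 mm above its flat underside; z is its long axis, nose up. It starts standing on the bench at one of two places, the longer objective at the other.
- slider_mid (a point): The filter slider: a loose flat aluminium bar with three round dark windows on top, 32 mm wide (own x), 170 mm long (own y), 14 mm thick (own z); about 0.14 kg. This point is its centre, 7 mm above its underside, also its centre of mass. It starts lying flat on the bench. It is symmetric end for end.
- case: The open grey case, fixed to the bench: 152 mm (own x) by 202 mm (own y, the long axis), origin at the centre of its underside; z up. Long side walls 40 mm high, end walls 80 mm high, all 6 mm thick. A dark foam block inside each end wall, 65 to 95 mm from the middle along y and over the full width, has a notch for the slider's end. Between the blocks 140 mm (x) by 130 mm (y) is free.
- pocket (a point): Centre of the floor of the square pocket in the foam deck, in the middle of the case, 4 mm above the bench: 54 mm by 54 mm, sides along the case's axes, 6 mm deep (foam deck 10 mm above the bench).
- rests (a point): Middle of the case, straight above the pocket, level with the notch floors (64 mm above the bench): where the centre of the slider's underside lies when in place, its y along the case's y. Each notch is 52 mm wide in x, centred, open upward and towards the middle, with cheeks rising to 78 mm; the slider has 10 mm play on every side.
- long_objective_mid (a point): Bystander: the longer objective, of the same make and materials, 34 mm in diameter and 76 mm tall, loose and upright; this point is its centre, 38 mm above its underside. Too tall to go below the slider.
- culture_dish_mid (a point): Bystander: a loose round culture dish with pink medium, 60 mm in diameter and 15 mm high, lying flat; this point is its centre, 7.5 mm above the bench.
- tube_rack_mid (a point): Bystander: a loose blue tube rack, 56 mm (own x) by 112 mm (own y), with capped tubes reaching 78 mm up; this point is on its middle axis, 25 mm above the bench.
There are look-alikes about, which are no part of the job. Leave any yellow look-alike of the part that bears short_objective_mid alone.

How it is judged (in metres and radians):
On the way, in this order (a step that is already met when the one before it is completed fails the run):
1. the short objective is lowered into the pocket: while still in the fingers its foot is over the pocket and within 12 mm of the pocket's floor (horizontal distance between short_objective_mid and pocket below 0.02 m and z of short_objective_mid in the frame of case below 0.041 m and contact force between the fingers and short_objective above 0.3 N), for 0.05 s.
2. the short objective stands upright on the pocket's floor, released (horizontal distance between short_objective_mid and pocket below 0.016 m and z of short_objective_mid in the frame of case below 0.032 m and angle between short_objective_mid's own z axis and vertical below 0.12 rad and contact force between the fingers and short_objective below 0.1 N), for 0.2 s.
3. the slider is lowered over it: while still in the fingers it is along the case, within 12 mm of the height at which it rests (angle between slider_mid's own z axis and vertical below 0.2 rad and angle between the y axis of slider_mid and the y axis of case, either way round below 0.17 rad and x of slider_mid in the frame of case between -0.014 and 0.014 m and y of slider_mid in the frame of case between -0.014 and 0.014 m and z of slider_mid in the frame of case below 0.083 m and contact force between the fingers and slider above 0.3 N), for 0.05 s.
At the end, for the whole second after the job is handed in: The short objective stands upright (7 deg) on the pocket floor (3 mm), within 16 mm of its centre. The slider lies level (6 deg) on both notch floors (4 mm) above it, along the case (10 deg), within 14 mm of the case middle along both case axes. Both released and at rest (all of step 2 and angle between slider_mid's own z axis and vertical below 0.1 rad and angle between the y axis of slider_mid and the y axis of case, either way round below 0.17 rad and x of slider_mid in the frame of case between -0.014 and 0.014 m and y of slider_mid in the frame of case between -0.014 and 0.014 m and z of slider_mid in the frame of case between 0.067 and 0.075 m and contact force between the fingers and slider below 0.1 N and linear speed of each of short_objective, slider below 0.02 m/s); the robot touches nothing.
It fails at once if the longer objective is shifted by more than 30 mm (distance of long_objective_mid from where it was at the start of the episode above 0.03 m).
It fails at once if the culture dish is shifted by more than 30 mm (distance of culture_dish_mid from where it was at the start of the episode above 0.03 m).
It fails at once if the tube rack is shifted by more than 30 mm (distance of tube_rack_mid from where it was at the start of the episode above 0.03 m).
It also fails if it takes over 70 s, if anything falls off the work surface, if the arm or the gripper's body presses on something with over 40 N, if the wrist force passes 120 N, or if a joint passes its speed limit or range.

## Working session

There is one attempt and no reset: what is moved stays moved. The work goes in short steps, Python scripts to look and compute and a shell command to move; the robot and the scene stay as the last step left them, time stands still between calls to the robot, and variables do not carry over. Pictures are saved under pics/ and viewed, at most 10 in all, crops included, and the job is handed in when it is done.

```bash
ls; mkdir -p pics
python3 - <<'E'
from plant import status, viewer
import cv2
s=status.state(); print(s)
for n in("scene","top"):
    d=viewer.get_image(n); cv2.imwrite(f"pics/{n}0.png",d["color"][:,:,::-1])
    print(n,d["fx"],d["fy"],d["cx"],d["cy"],d["rvec"],d["tvec"])
E
```

```text
pics
{'t': 0.0, 'joints': array([ 6.13634615e+01,  1.64537034e+01,  9.04254945e+01, -2.60694393e-04,
        7.32584134e+01, -8.59461153e+00]), 'qd': array([-0.03969406,  0.01048367, -0.14088598, -0.11328498,  0.00622893,
        0.01587574]), 'tau': array([ 1.21782821e-03, -4.05982697e+01, -2.92623317e+01, -1.52655548e-04,
        5.68931369e-03,  1.21932928e-06]), 'ee_pos': array([230.9755376 , 633.53134565, 229.91873866]), 'ee_rot': array([-1.79863897e+02, -2.03182837e-02,  1.59958124e+02]), 'contact_force': array([-0.85624688,  0.48617197, -0.76745871]), 'torque': array([-0.0204211 ,  0.02409265,  0.00491599]), 'finger_force': 0.0, 'gripper_width': 85.53465335256358}
scene 358.80747884452535 358.80747884452535 256.910948494576 187.08642553275092 [ 2.24077208  0.89905304 -0.35115561] [-397.54258216 -235.82473398 1173.1086764 ]
top 426.98371610785114 426.98371610785114 266.10539753471824 186.79517874329164 [ 2.21472061 -2.0037138   0.2105871 ] [ -91.64329045  581.21915692 1178.10767511]
```

View pics/scene0.png

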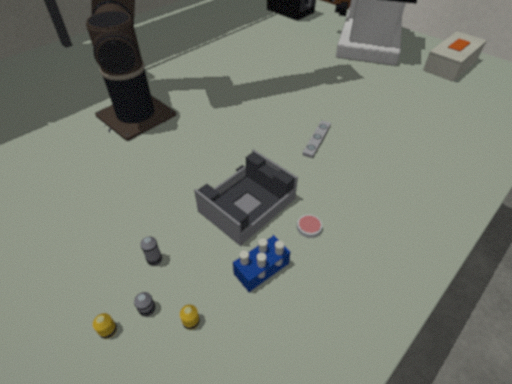

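View pics/top0.png

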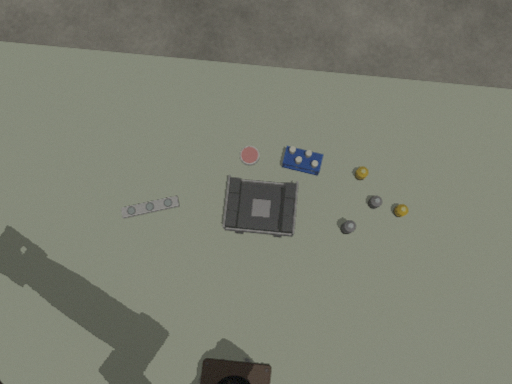

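The scene view shows the shorter objective at about (145,302), the longer at (151,250), the case at (247,197), the slider at (317,138), and two yellow look-alikes. In the top view the short one is at (376,202), the long one at (349,227), the case at (261,207) and the slider at (150,206).

```bash
cat > h.py <<'E'
import numpy as np, cv2
from plant import status, viewer
def cam(n):
    d=viewer.get_image(n); R=cv2.Rodrigues(np.array(d["rvec"],float))[0]
    K=np.array([[d["fx"],0,d["cx"]],[0,d["fy"],d["cy"]],[0,0,1]])
    return d["color"],K,R,np.array(d["tvec"],float).ravel()
def ray(c,uv):
    _,K,R,t=c; return -R.T@t, R.T@np.linalg.inv(K)@np.array([uv[0],uv[1],1.])
def onz(c,uv,z):
    o,v=ray(c,uv); return o+v*(z-o[2])/v[2]
def two(c1,p1,c2,p2):
    o1,v1=ray(c1,p1);o2,v2=ray(c2,p2)
    s=np.linalg.lstsq(np.c_[v1,-v2],o2-o1,rcond=None)[0]
    a=o1+v1*s[0];b=o2+v2*s[1]; return (a+b)/2,np.linalg.norm(a-b)
def proj(c,X):
    return (lambda p:p[:2]/p[2])(c[1]@(c[2]@np.asarray(X,float)+c[3]))
E
python3 - <<'E'
from h import *
np.set_printoptions(precision=1,suppress=True)
t=cam("top"); s=cam("scene")
print("cams",ray(t,(0,0))[0],ray(s,(0,0))[0])
# foreground vs bench: distance in Lab
for n,c in(("top",t),("scene",s)):
    lab=cv2.cvtColor(c[0],cv2.COLOR_RGB2LAB).astype(float)
    bl=cv2.medianBlur(c[0],3)
    ch=lab[:,:,1:]; 
    m=((lab[:,:,1]>124)|(lab[:,:,0]<60)).astype(np.uint8)
    k,l,st,ce=cv2.connectedComponentsWithStats(m)
    for i in range(1,k):
        if 60<st[i,4]<9000: 
            cl=c[0][l==i].mean(0); print(n,st[i],ce[i],cl,onz(c,ce[i],0)[:2])
crop=cv2.resize(t[0][130:250,110:420],None,fx=2.5,fy=2.5,interpolation=cv2.INTER_CUBIC)
crop2=cv2.resize(s[0][110:340,80:345],None,fx=2.5,fy=2.5,interpolation=cv2.INTER_CUBIC)
crop=np.clip(crop*1.5,0,255);crop2=np.clip(crop2*1.5,0,255)
cv2.imwrite("pics/tc.png",crop[:,:,::-1]);cv2.imwrite("pics/sc.png",crop2[:,:,::-1])
E
```

```text
cams [ 337.6  -51.9 1271.8] [ 959.2 -435.2  693. ]
top [239 142  21  25 353] [249.3 154.6] [143.7 117.  111. ] [695.5  29.5]
top [279 144  45  33 931] [301.3 160. ] [ 73.5  87.8 112.8] [ 694.7 -131.8]
top [352 166  17  15 139] [360.2 173.1] [120.8 108.4  59.5] [ 671.3 -314.9]
top [ 220  173   80   67 4006] [260.  206.7] [80.2 80.2 77.9] [537.1 -20.2]
top [366 195  18  15 173] [374.4 201.5] [94.3 95.2 90.3] [ 587.5 -362.7]
top [120 196  60  23 674] [149.4 206.6] [125.1 125.3 120.8] [503.9 311.1]
top [391 203  18  15 156] [399.2 210. ] [118.6 106.5  58.3] [ 568.8 -438.4]
top [337 216  24  19 217] [347.6 226. ] [97.1 97.9 92.8] [ 505.3 -286.5]
top [   0  227  170  157 4692] [ 86.6 309.6] [90.9 93.1 82.7] [190.6 443.8]
top [ 191  338   81   46 2060] [231.7 368.6] [59.6 55.2 48.1] [74.  11.8]
scene [257   0  59  22 849] [290.3   7.9] [26.2 26.9 26.6] [-224.2 1055. ]
scene [403  40  17  19  73] [410.1  48.4] [86.8 90.3 82.8] [ 421.6 1066.6]
scene [27 61 24 16 74] [38.6 67.8] [86.3 89.8 82.5] [-531.   -84.6]
scene [313  65  44  20 286] [334.1  74. ] [90.1 93.3 85.4] [314.4 670.2]
scene [297  73  21  15  97] [306.3  79.2] [89.7 92.9 85.2] [262.6 566.6]
scene [302 120  30  38 471] [316.2 138.9] [126.2 128.1 127.8] [501.2 312.2]
scene [ 193  149  108   97 5661] [247.9 197.8] [68.9 69.6 71.4] [519.7  -2.8]
scene [296 213  27  26 505] [309.2 225.5] [152.9 120.3 118.8] [689.4  35.8]
scene [140 235  29  32 498] [152.  251.5] [81.2 82.4 83. ] [ 477.4 -269.5]
scene [ 232  235   60   59 2067] [261.2 263. ] [ 58.6  76.7 109.2] [ 676.6 -120.1]
scene [133 290  28  28 452] [145.3 304.4] [85.1 86.5 87. ] [ 572.7 -352.7]
scene [179 304  26  26 389] [190.7 317.6] [124.9 109.   47.6] [ 660.6 -306.7]
scene [ 92 312  30  28 457] [105.8 326.6] [117.2 102.4  45.1] [ 555.8 -431.7][ WARN:0@1.600] global loadsave.cpp:1063 imwrite_ Unsupported depth image for selected encoder is fallbacked to CV_8U.
```

View pics/tc.png

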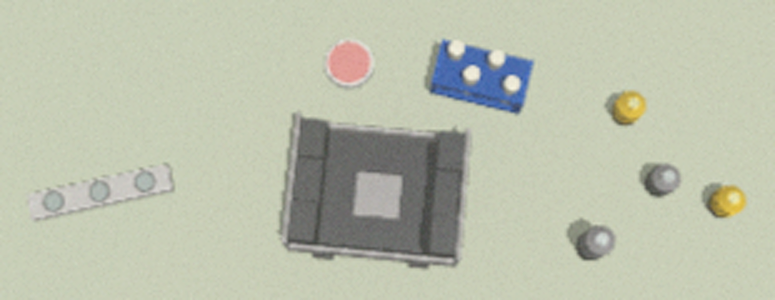

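View pics/sc.png

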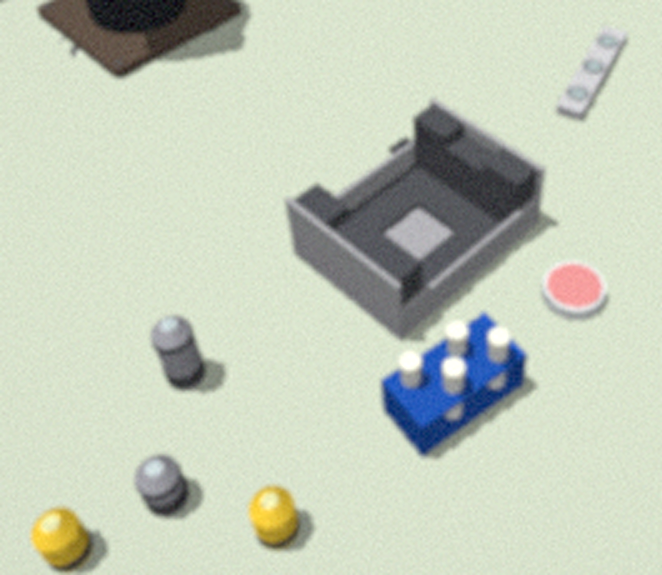

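The top crop shows the slider from (30,205) to (172,175), the pocket patch at (378,195), the short objective nose at (665,174) and the long objective at (597,240). The scene crop has the short nose at (161,465) and the pocket at (419,233). Next: precise measurement.

Run:
```python
from h import *
np.set_printoptions(precision=1,suppress=True)
t=cam("top"); s=cam("scene")
def rect(c,m,z,name):
    cs,_=cv2.findContours(m,cv2.RETR_EXTERNAL,cv2.CHAIN_APPROX_NONE); q=max(cs,key=cv2.contourArea)
    W=np.array([onz(c,p[0],z)[:2] for p in q],np.float32)
    (cx,cy),(w,h),a=cv2.minAreaRect(W)
    if w>h: a+=90; w,h=h,w
    print(name,"ctr",np.array([cx,cy]),"size",w,h,"long-axis yaw",(a+90)%180)
def win(g,x0,x1,y0,y1,lo,hi):
    m=np.zeros(g.shape,np.uint8); m[y0:y1,x0:x1]=((g>lo)&(g<hi))[y0:y1,x0:x1]; return m
for n,c,P,S in(("top",t,(240,280,190,224),(115,190,190,225)),("scene",s,(225,270,185,222),(298,340,115,162))):
    g=cv2.cvtColor(c[0],cv2.COLOR_RGB2GRAY)
    rect(c,win(g,*P,88,255),4,n+" pocket")
    lab=cv2.cvtColor(cv2.bilateralFilter(c[0],5,20,3),cv2.COLOR_RGB2LAB); a=lab[:,:,1].copy(); 
    m=win(a,*S,124,255); m=cv2.morphologyEx(m,cv2.MORPH_CLOSE,np.ones((3,3),np.uint8)); rect(c,m,14,n+" slider")
X=lambda u,v:(110+u/2.5-.3,130+v/2.5-.3); Y=lambda u,v:(80+u/2.5-.3,110+v/2.5-.3)
print("short nose",two(t,X(666,172),s,Y(159,467)))
print("long nose",two(t,X(600,237),s,Y(172,326)))
# outline bottom check of the short objective: project candidate cylinder
p=two(t,X(666,172),s,Y(159,467))[0]
for n,c,w in(("top",t,(362,392,190,216)),("scene",s,(130,166,285,322))):
    lab=cv2.cvtColor(c[0],cv2.COLOR_RGB2LAB).astype(int)
    b=lab[:,:,2]; m=win(b,*w,0,134)  # grey, not greenish-yellow bench
    ys,xs=np.nonzero(m); print(n,"grey box",xs.min(),xs.max(),ys.min(),ys.max(),"ctr",xs.mean(),ys.mean(), onz(c,(xs.mean(),ys.mean()),25))
    print(" pred centre",proj(c,[p[0],p[1],25]))
for q in((297,115),(468,130),(456,262),(285,245)): print("case corner top z80/40",onz(t,X(*q),80)[:2],onz(t,X(*q),40)[:2])
```

```text
top pocket ctr [533.5 -22.2] size 54.098636627197266 55.91823959350586 long-axis yaw 90.50889128446579
top slider ctr [502.4 306.5] size 39.319976806640625 175.6912841796875 long-axis yaw 107.61927795410156
scene pocket ctr [533.1 -19.3] size 50.448795318603516 50.910423278808594 long-axis yaw 90.7569147348404
scene slider ctr [509.  302.9] size 40.70616149902344 186.8614044189453 long-axis yaw 108.61988258361816
short nose (array([ 586.4, -353.3,   53.9]), np.float64(1.3757003939860566))
long nose (array([ 500.6, -277.2,   75.1]), np.float64(2.1780119462913614))
top grey box 366 382 195 208 ctr 374.3774834437086 201.50331125827816 [ 582.5 -356.4   25. ]
 pred centre [373.4 200.1]
scene grey box 130 164 291 321 ctr 145.94541910331384 304.4756335282651 [ 587.8 -354.9   25. ]
 pred centre [146.3 303.5]
case corner top z80/40 [604.8  76.9] [613.7  81.2]
case corner top z80/40 [ 606.9 -119.6] [ 615.9 -121.9]
case corner top z80/40 [ 455.5 -119.1] [ 459.4 -121.3]
case corner top z80/40 [455.3  72.8] [459.2  77. ]
```

```bash
cat > plan.py <<'E'
# python3 plan.py GRIP ROWS_PER_LEG "x,y,z,yaw" ... : prints rows from the measured pose through waypoints (tool down)
import sys, numpy as np
from scipy.spatial.transform import Rotation as Ro
from plant import status
s=status.state(); p=np.array(s["ee_pos"]); R=Ro.from_euler("xyz",s["ee_rot"],degrees=True)
g=float(sys.argv[1]); ns=[int(v) for v in sys.argv[2].split(",")]
print("from",p.round(1),np.round(s["ee_rot"],1),"w",round(s["gripper_width"],1),"t",round(s["t"],2))
for n,w in zip(ns,sys.argv[3:]):
    x=np.array([float(v) for v in w.split(",")]); T=Ro.from_euler("xyz",[180,0,x[3]],degrees=True)
    for k in range(n,0,-1):
        d=(R.inv().apply(x[:3]-p)/k/60).round(2); r=((R.inv()*T).as_rotvec()/k/.1).round(2)
        p=p+R.apply(d*60); R=R*Ro.from_rotvec(r*.1)
        print(",".join("%g"%v for v in (*d,*r,g))+",", "" if max(abs(d).max(),abs(r).max())<=1 else "  TOO BIG")
    print("-- end",p.round(1))
E
python3 plan.py 1 11,12 500,220,230,100 585,-355,150,52
```

```text
from [231.2 633.9 230.8] [-180.   -0.  160.] w 85.3 t 0.3
-0.6,-0.45,0,-0,0,0.95,1, 
-0.64,-0.39,0,-0,0,0.95,1, 
-0.67,-0.33,0,-0,0,0.95,1, 
-0.7,-0.26,0,-0,0,0.95,1, 
-0.72,-0.2,0,-0,0,0.95,1, 
-0.74,-0.13,0,-0,0,0.95,1, 
-0.74,-0.06,0,-0,0,0.95,1, 
-0.75,0.02,0,-0,0,0.95,1, 
-0.74,0.09,0.01,-0,0,0.95,1, 
-0.73,0.15,0,-0,0,0.96,1, 
-0.71,0.23,0.01,-0.01,0.01,0.95,1, 
-- end [500.  220.3 229.8]
-0.81,-0.02,0.11,0,-0,0.7,1, 
-0.81,0.03,0.11,0,-0,0.7,1, 
-0.8,0.09,0.11,0,-0,0.7,1, 
-0.79,0.15,0.11,0,-0,0.7,1, 
-0.78,0.2,0.11,0,-0,0.7,1, 
-0.77,0.26,0.11,0,-0,0.7,1, 
-0.75,0.31,0.11,0,-0,0.7,1, 
-0.72,0.36,0.11,0,-0,0.7,1, 
-0.7,0.41,0.11,0,-0,0.7,1, 
-0.67,0.45,0.11,0,-0,0.69,1, 
-0.63,0.5,0.11,0,-0,0.7,1, 
-0.59,0.55,0.12,0,-0.01,0.69,1, 
-- end [ 585.4 -355.   149.8]
```

```bash
python3 -m handwheel '[-0.6,-0.45,0,0,0,0.95,1,-0.64,-0.39,0,0,0,0.95,1,-0.67,-0.33,0,0,0,0.95,1,-0.7,-0.26,0,0,0,0.95,1,-0.72,-0.2,0,0,0,0.95,1,-0.74,-0.13,0,0,0,0.95,1,-0.74,-0.06,0,0,0,0.95,1,-0.75,0.02,0,0,0,0.95,1,-0.74,0.09,0,0,0,0.95,1,-0.73,0.15,0,0,0,0.96,1,-0.71,0.23,0,0,0,0.95,1]' && python3 -m handwheel '[-0.81,-0.02,0.11,0,0,0.7,1,-0.81,0.03,0.11,0,0,0.7,1,-0.8,0.09,0.11,0,0,0.7,1,-0.79,0.15,0.11,0,0,0.7,1,-0.78,0.2,0.11,0,0,0.7,1,-0.77,0.26,0.11,0,0,0.7,1,-0.75,0.31,0.11,0,0,0.7,1,-0.72,0.36,0.11,0,0,0.7,1,-0.7,0.41,0.11,0,0,0.7,1,-0.67,0.45,0.11,0,0,0.69,1,-0.63,0.5,0.11,0,0,0.7,1,-0.59,0.55,0.12,0,0,0.69,1]' && python3 -m handwheel '[0,0,0,0,0,0,1,0,0,0,0,0,0,1]' && python3 plan.py 0.8 8,1 585,-355,70,52 585,-355,70,52
```

```text
t: 1.68
ee_pos: [500.7, 219.2, 231.5]
ee_rot: [180.0, -0.0, 99.8]
contact_force: [0.7, 0.6, 0.9]
gripper_width: 85.4
finger_force: 0.0
t: 3.18
ee_pos: [585.6, -356.4, 151.3]
ee_rot: [180.0, -0.0, 51.9]
contact_force: [0.7, 0.9, 1.6]
gripper_width: 85.4
finger_force: 0.0
t: 3.42
ee_pos: [585.3, -354.3, 151.2]
ee_rot: [-179.9, -0.0, 52.0]
contact_force: [0.4, -0.2, -0.7]
gripper_width: 85.3
finger_force: 0.0
from [ 585.3 -354.3  151.2] [-179.9   -0.    52. ] w 85.3 t 3.42
-0,0,0.17,-0,-0,0,0.8, 
-0,0,0.17,-0,-0,0,0.8, 
-0,0,0.17,-0,-0,0,0.8, 
-0,0,0.17,-0,-0,0,0.8, 
-0,0,0.17,-0,-0,0,0.8, 
-0,0,0.17,-0,-0,0,0.8, 
-0.01,0,0.17,-0.01,-0,0,0.8, 
-0,0,0.16,-0,-0,0,0.8, 
-- end [ 584.9 -354.7   70.2]
-0,0,0,-0,-0,0,0.8, 
-- end [ 584.9 -354.7   70.2]
```

```bash
python3 -m handwheel '[0,0,0.25,0,0,0,1,0,0,0.25,0,0,0,1,0,0,0.25,0,0,0,1,0,0,0.25,0,0,0,1,0,0,0.25,0,0,0,1,0,0,0.25,0,0,0,1,0,0,0.25,0,0,0,1,0,0,0.25,0,0,0,1,0,0,0.2,0,0,0,1,0,0,0.15,0,0,0,1,0,0,0,0,0,0,1]' && python3 -m handwheel '[0,0,0,0,0,0,0.7,0,0,0,0,0,0,0.6,0,0,0,0,0,0,0.5,0,0,0,0,0,0,0.4,0,0,0,0,0,0,0.3,0,0,0,0,0,0,0.2,0,0,0,0,0,0,0.2,0,0,0,0,0,0,0.2]' 40
python3 - <<'E'
from h import *
for n in ("scene",):
    c=cam(n); cv2.imwrite("pics/g1.png",cv2.resize(c[0][200:345,70:270],None,fx=3,fy=3,interpolation=cv2.INTER_CUBIC)[:,:,::-1])
E
```

```text
t: 4.8
ee_pos: [585.1, -354.4, 9.5]
ee_rot: [-179.9, -0.0, 52.0]
contact_force: [-0.0, -0.6, -0.1]
gripper_width: 85.4
finger_force: 0.0
t: 5.8
ee_pos: [585.8, -355.0, 11.0]
ee_rot: [180.0, 0.0, 52.0]
contact_force: [0.3, 0.2, 3.3]
gripper_width: 32.6
finger_force: 40.1
```

View pics/g1.png

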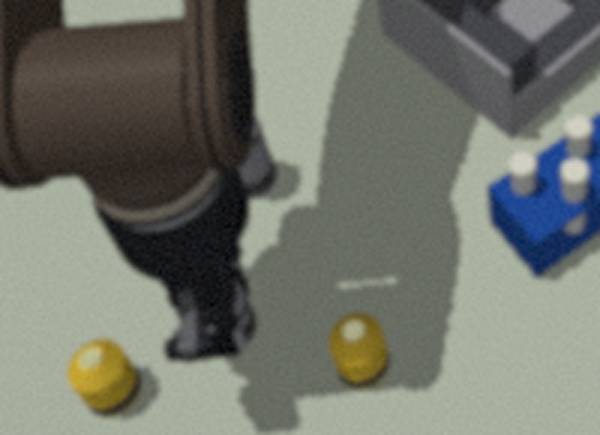

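The scene view shows the fingers closed on the short objective at about (210,320) in the crop, with both yellow parts and the long objective (260,170) undisturbed. Now lift and move above the case.

```bash
python3 -m handwheel '[0,0,-0.1,0,0,0,0.2,0,0,-0.3,0,0,0,0.2,0,0,-0.4,0,0,0,0.2,0,0,-0.5,0,0,0,0.2,0,0,-0.5,0,0,0,0.2,0,0,-0.5,0,0,0,0.2,0,0,-0.3,0,0,0,0.2]' && python3 plan.py 0.2 12 533,-21,170,90
```

```text
t: 6.72
ee_pos: [586.4, -355.5, 170.7]
ee_rot: [179.7, 0.0, 52.0]
contact_force: [0.4, 0.4, -1.9]
gripper_width: 32.5
finger_force: 39.9
from [ 586.4 -355.5  170.7] [179.7   0.   52. ] w 32.5 t 6.72
0.32,-0.34,-0,0,0,-0.55,0.2, 
0.34,-0.33,-0,0,0,-0.55,0.2, 
0.36,-0.31,-0,0,0,-0.55,0.2, 
0.37,-0.29,-0,0.01,0,-0.55,0.2, 
0.39,-0.27,-0,0,0,-0.55,0.2, 
0.4,-0.24,-0,0,0,-0.55,0.2, 
0.41,-0.22,-0,0.01,0,-0.55,0.2, 
0.43,-0.2,-0,0,0,-0.56,0.2, 
0.44,-0.17,-0,0.01,0.01,-0.55,0.2, 
0.44,-0.15,-0,0,0,-0.56,0.2, 
0.45,-0.13,-0,0.01,0.01,-0.55,0.2, 
0.46,-0.1,-0,0,0,-0.56,0.2, 
-- end [532.8 -21.3 169.7]
```

```bash
python3 -m handwheel '[0.32,-0.34,0,0,0,-0.55,0.2,0.34,-0.33,0,0,0,-0.55,0.2,0.36,-0.31,0,0,0,-0.55,0.2,0.37,-0.29,0,0,0,-0.55,0.2,0.39,-0.27,0,0,0,-0.55,0.2,0.4,-0.24,0,0,0,-0.55,0.2,0.41,-0.22,0,0,0,-0.55,0.2,0.43,-0.2,0,0,0,-0.56,0.2,0.44,-0.17,0,0,0,-0.55,0.2,0.44,-0.15,0,0,0,-0.56,0.2,0.45,-0.13,0,0,0,-0.55,0.2,0.46,-0.1,0,0,0,-0.56,0.2]' && python3 -m handwheel '[0,0,0.5,0,0,0,0.2,0,0,0.4,0,0,0,0.2,0,0,0,0,0,0,0.2]'
python3 - <<'E'
from h import *
s=status.state(); p=s["ee_pos"]; print(p)
c=cam("scene"); print("bottom/tip pred",proj(c,[p[0],p[1],p[2]-10.5]),proj(c,p), "edges +-17 y",proj(c,[p[0],p[1]+17,p[2]-10]),proj(c,[p[0],p[1]-17,p[2]-10]))
cv2.imwrite("pics/g2.png",cv2.resize(np.clip(c[0][100:250,160:320]*1.6,0,255).astype(np.uint8),None,fx=4,fy=4,interpolation=cv2.INTER_CUBIC)[:,:,::-1])
E
```

```text
t: 8.22
ee_pos: [531.4, -19.0, 166.7]
ee_rot: [180.0, 0.0, 90.2]
contact_force: [-0.1, -0.1, -1.4]
gripper_width: 32.4
finger_force: 40.0
t: 8.6
ee_pos: [529.9, -19.5, 110.5]
ee_rot: [-179.7, -0.1, 90.1]
contact_force: [0.4, -0.2, -0.2]
gripper_width: 33.0
finger_force: 40.0
[529.87779671 -19.45395497 110.50697773]
bottom/tip pred [245.44970335 175.46875805] [245.36621056 172.25932119] edges +-17 y [250.51512761 171.6696399 ] [240.27297367 179.03927586]
```

View pics/g2.png

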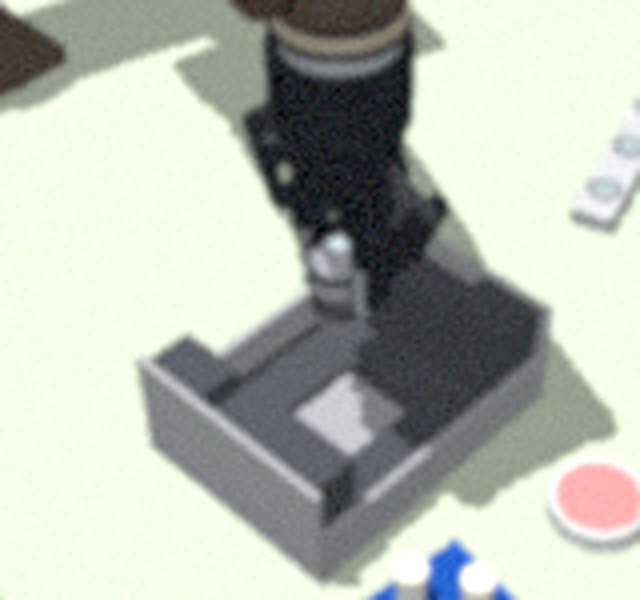

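The crop shows the objective hanging from the fingers, its left edge at x≈310 and foot at (335,305). That puts it about 5 mm towards −y of the TCP. The pocket is visible at (350,412). I'll shift by +4 mm in y and +2.5 mm in x, then lower part way.

```bash
python3 -m handwheel '[0.07,0.04,0,0,0,0,0.2,0,0,0.3,0,0,0,0.2,0,0,0.4,0,0,0,0.2,0,0,0.3,0,0,0,0.2,0,0,0.15,0,0,0,0.2,0,0,0,0,0,0,0.2]'
python3 - <<'E'
from h import *
s=status.state(); p=s["ee_pos"]; print(p)
c=cam("scene")
for dy in (0,-4,-8): print(dy,[(proj(c,[p[0],p[1]+dy,p[2]+z])-[180,130])*5 for z in(-10.5,39.5)])
print("pocket",(proj(c,[533,-20.5,4])-[180,130])*5)
cv2.imwrite("pics/g3.png",cv2.resize(np.clip(c[0][130:250,180:320]*1.6,0,255).astype(np.uint8),None,fx=5,fy=5,interpolation=cv2.INTER_CUBIC)[:,:,::-1])
E
```

```text
t: 9.4
ee_pos: [533.8, -16.3, 42.7]
ee_rot: [-179.9, -0.0, 90.0]
contact_force: [-0.2, -0.6, -1.0]
gripper_width: 32.7
finger_force: 40.0
[533.8371685  -16.3152558   42.72743778]
0 [array([339.8944288 , 325.02777382]), array([338.49225587, 254.58673701])]
-4 [array([334.21996147, 329.35269549]), array([332.57227086, 258.93107657])]
-8 [array([328.51991007, 333.69711664]), array([326.62445278, 263.29584124])]
pocket [333.66049319 365.95154551]
```

View pics/g3.png

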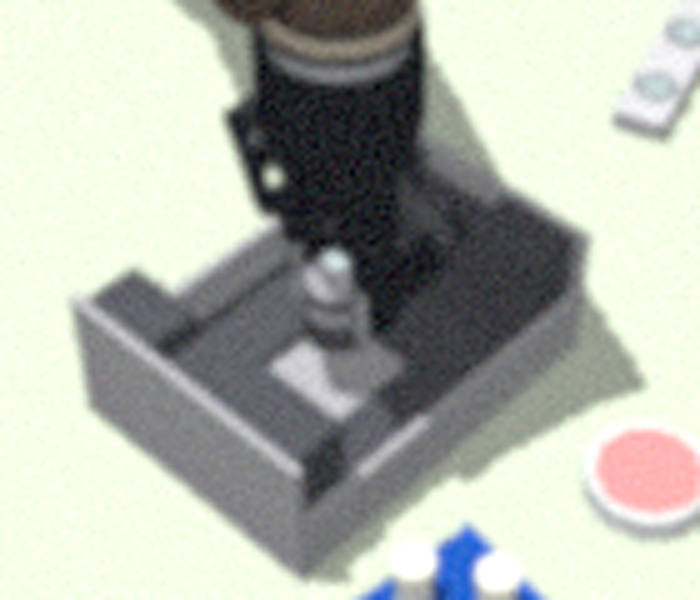

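The objective (foot ≈(335,330)) hangs directly above the pocket, whose corners are (270,370), (405,360) and (345,418). Lowering.

```bash
python3 -m handwheel '[0,0,0.15,0,0,0,0.2,0,0,0.12,0,0,0,0.2,0,0,0.08,0,0,0,0.2,0,0,0.06,0,0,0,0.2,0,0,0,0,0,0,0.2,0,0,0,0,0,0,0.2]'
```

```text
t: 10.2
ee_pos: [534.5, -16.4, 19.1]
ee_rot: [180.0, 0.0, 90.0]
contact_force: [0.1, 0.7, -1.3]
gripper_width: 32.6
finger_force: 40.0
```

```bash
python3 -m handwheel '[0,0,0.04,0,0,0,0.2,0,0,0.03,0,0,0,0.2,0,0,0,0,0,0,0.2,0,0,0,0,0,0,0.2]'; python3 -m handwheel '[0,0,0.02,0,0,0,0.2,0,0,0,0,0,0,0.2]'
```

```text
t: 10.7
ee_pos: [534.5, -16.4, 15.0]
ee_rot: [180.0, 0.0, 90.0]
contact_force: [-0.6, 0.1, 0.9]
gripper_width: 32.9
finger_force: 40.3
t: 10.95
ee_pos: [534.5, -16.4, 14.9]
ee_rot: [-179.9, -0.0, 90.0]
contact_force: [-3.5, -0.2, 8.8]
gripper_width: 32.7
finger_force: 41.1
```

Floor contact is felt (8.8 N) at the expected height. Release and rise.

```bash
python3 -m handwheel '[0,0,0,0,0,0,0.42,0,0,0,0,0,0,0.45,0,0,0,0,0,0,0.5,0,0,0,0,0,0,0.6,0,0,0,0,0,0,0.65,0,0,0,0,0,0,0.65,0,0,0,0,0,0,0.65,0,0,0,0,0,0,0.65]'; python3 -m handwheel '[0,0,-0.1,0,0,0,0.65,0,0,-0.3,0,0,0,0.65,0,0,-0.5,0,0,0,0.65,0,0,-0.7,0,0,0,0.65,0,0,-0.8,0,0,0,0.65,0,0,-0.3,0,0,0,0.65,0,0,0,0,0,0,0.65]'; python3 plan.py 1 12 503,305,150,108;  python3 - <<'E'
from h import *
np.set_printoptions(precision=1,suppress=True)
c=cam("scene")
cv2.imwrite("pics/g4.png",cv2.resize(np.clip(c[0][130:250,180:320]*1.6,0,255).astype(np.uint8),None,fx=5,fy=5,interpolation=cv2.INTER_CUBIC)[:,:,::-1])
print("pred if centred, top/bottom",[(proj(c,[533,-20.5,z])-[180,130])*5 for z in(54,4)])
t=cam("top");g=t[0].astype(int)
m=((g[:,:,0]-g[:,:,2]<4)&(g.sum(2)>300)).astype(np.uint8); m[:,:110]=0;m[:,195:]=0;m[:185]=0;m[230:]=0
cs,_=cv2.findContours(cv2.morphologyEx(m,cv2.MORPH_CLOSE,np.ones((5,5))),0,1); q=max(cs,key=cv2.contourArea)
W=np.array([onz(t,p[0],14)[:2] for p in q],np.float32); print("slider",cv2.minAreaRect(W),m.sum())
E
```

```text
t: 11.95
ee_pos: [534.3, -16.4, 13.5]
ee_rot: [-180.0, -0.0, 90.0]
contact_force: [-0.0, 0.3, -0.7]
gripper_width: 55.5
finger_force: 0.0
t: 12.82
ee_pos: [535.1, -16.5, 177.5]
ee_rot: [179.8, 0.1, 90.0]
contact_force: [-0.3, 0.1, -0.0]
gripper_width: 55.9
finger_force: 0.0
from [535.1 -16.5 177.5] [1.798e+02 1.000e-01 9.000e+01] w 55.9 t 12.82
0.45,-0.04,0.04,0,0,-0.26,1, 
0.45,-0.03,0.04,0,0,-0.26,1, 
0.45,-0.02,0.04,0,0,-0.26,1, 
0.45,-0.01,0.04,0,0,-0.26,1, 
0.45,0,0.04,0,0,-0.26,1, 
0.45,0.01,0.04,0.01,0,-0.26,1, 
0.45,0.02,0.04,0,0,-0.26,1, 
0.45,0.04,0.03,0,0,-0.26,1, 
0.44,0.05,0.04,0.01,0,-0.27,1, 
0.44,0.06,0.03,0,0.01,-0.26,1, 
0.44,0.07,0.04,0.01,0,-0.27,1, 
0.44,0.08,0.03,0,0.01,-0.26,1, 
-- end [502.9 304.9 150.1]
pred if centred, top/bottom [array([332. , 298.7]), array([333.7, 366. ])]
slider ((519.1644287109375, 251.12754821777344), (26.00955581665039, 38.21274185180664), 15.438006401062012) 177
```

View pics/g4.png

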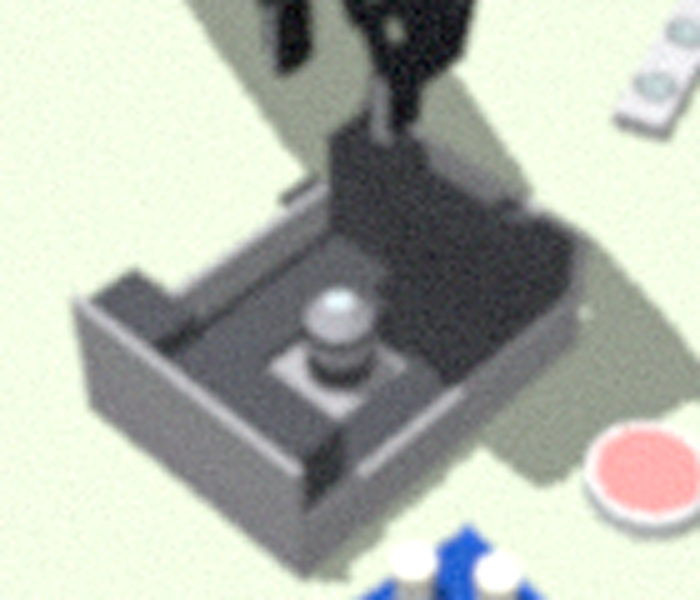

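The short objective stands upright and centred in the pocket: nose at (338,300), foot at (340,375). Now the slider, using its three windows from the crops already viewed.

Run:
```python
from h import *
np.set_printoptions(precision=1,suppress=True)
t=cam("top");s=cam("scene")
A=np.array([onz(t,(110+u/2.5-.3,130+v/2.5-.3),14)[:2] for u,v in((53,201),(99,191),(145,181))])
B=np.array([onz(s,(80+u/2.5-.3,110+v/2.5-.3),14)[:2] for u,v in((607,41),(593,65),(577,92))])
C=np.array([onz(t,(110+u/2.5-.3,130+v/2.5-.3),14)[:2] for u,v in((28,195),(35,220),(173,188),(169,163))])
for W in(A,B): d=W[0]-W[2]; print(W,W.mean(0),np.degrees(np.arctan2(d[1],d[0])))
print("corners",C,C.mean(0))
```

```text
[[486.3 360. ]
 [503.6 307.6]
 [521.1 254.9]] [503.7 307.5] 108.31040861602146
[[486.6 360.7]
 [502.8 310.6]
 [519.7 257.3]] [503.  309.5] 107.79734361043002
corners [[490.4 390.7]
 [461.7 377.5]
 [516.  220.5]
 [545.6 229.5]] [503.4 304.6]
```

```bash
python3 -m handwheel '[0.45,-0.04,0.04,0,0,-0.26,1,0.45,-0.03,0.04,0,0,-0.26,1,0.45,-0.02,0.04,0,0,-0.26,1,0.45,-0.01,0.04,0,0,-0.26,1,0.45,0,0.04,0,0,-0.26,1,0.45,0.01,0.04,0,0,-0.26,1,0.45,0.02,0.04,0,0,-0.26,1,0.45,0.04,0.03,0,0,-0.26,1,0.44,0.05,0.04,0,0,-0.27,1,0.44,0.06,0.03,0,0,-0.26,1,0.44,0.07,0.04,0,0,-0.27,1,0.44,0.08,0.03,0,0,-0.26,1]' 50; python3 -m handwheel '[0,0,0,0,0,0,1,0,0,0,0,0,0,1]'
```

```text
t: 14.52
ee_pos: [500.8, 305.6, 146.1]
ee_rot: [-179.8, 0.0, 108.0]
contact_force: [0.7, -0.2, -0.4]
gripper_width: 85.2
finger_force: 0.0
t: 14.78
ee_pos: [501.5, 304.4, 147.2]
ee_rot: [-179.9, 0.0, 108.0]
contact_force: [0.3, -0.2, -0.8]
gripper_width: 85.3
finger_force: 0.0
```

```bash
python3 plan.py 1 10 503.3,308,4,108
```

```text
from [501.5 304.4 147.2] [-179.9    0.   108. ] w 85.3 t 14.78
0,0.01,0.24,-0,0,-0,1, 
0.01,0,0.24,-0,0,-0,1, 
0,0.01,0.24,-0,0,-0,1, 
0.01,0,0.24,-0,0,-0,1, 
0,0.01,0.24,-0,0,-0,1, 
0.01,0,0.24,-0,0,-0,1, 
0,0.01,0.24,-0.01,0,-0,1, 
0.01,0,0.24,-0,0,-0,1, 
0,0.01,0.23,-0.01,0,-0,1, 
0.01,0,0.24,-0,0.01,-0,1, 
-- end [503.2 308.    3.8]
```

```bash
python3 -m handwheel '[0.05,0.05,0.2,0,0,0,1,0,0,0.3,0,0,0,1,0,0,0.3,0,0,0,1,0,0,0.3,0,0,0,1,0,0,0.3,0,0,0,1,0,0,0.3,0,0,0,1,0,0,0.3,0,0,0,1,0,0,0.2,0,0,0,1,0,0,0.15,0,0,0,1,0,0,0.05,0,0,0,1,0,0,0,0,0,0,1]'; python3 -m handwheel '[0,0,0,0,0,0,0.7,0,0,0,0,0,0,0.6,0,0,0,0,0,0,0.5,0,0,0,0,0,0,0.4,0,0,0,0,0,0,0.3,0,0,0,0,0,0,0.2,0,0,0,0,0,0,0.2,0,0,0,0,0,0,0.2]' 60
```

```text
t: 16.15
ee_pos: [504.2, 309.0, 4.7]
ee_rot: [180.0, -0.0, 108.0]
contact_force: [-0.4, 0.0, -0.2]
gripper_width: 85.6
finger_force: 0.0
t: 17.15
ee_pos: [504.3, 309.1, 5.0]
ee_rot: [180.0, -0.0, 108.0]
contact_force: [-0.2, -0.5, 4.8]
gripper_width: 30.4
finger_force: 60.8
```

```bash
python3 -m handwheel '[0,0,-0.1,0,0,0,0.2,0,0,-0.3,0,0,0,0.2,0,0,-0.5,0,0,0,0.2,0,0,-0.6,0,0,0,0.2,0,0,-0.6,0,0,0,0.2,0,0,-0.5,0,0,0,0.2,0,0,-0.2,0,0,0,0.2,0,0,0,0,0,0,0.2]' && python3 plan.py 0.2 12 532.5,-20.5,150,90.4
```

```text
t: 18.15
ee_pos: [504.2, 309.0, 173.4]
ee_rot: [179.9, -0.0, 108.0]
contact_force: [0.3, 0.3, -0.6]
gripper_width: 30.2
finger_force: 60.3
from [504.2 309.  173.4] [179.9  -0.  108. ] w 30.2 t 18.15
-0.45,-0.1,0.03,0,-0,0.26,0.2, 
-0.45,-0.09,0.03,0,-0,0.26,0.2, 
-0.45,-0.08,0.03,0,-0,0.26,0.2, 
-0.45,-0.07,0.03,0,-0,0.25,0.2, 
-0.46,-0.06,0.03,0,-0,0.26,0.2, 
-0.46,-0.05,0.03,0,-0,0.25,0.2, 
-0.46,-0.03,0.03,0,-0,0.26,0.2, 
-0.46,-0.02,0.04,0,-0,0.25,0.2, 
-0.46,-0.01,0.03,0,-0,0.26,0.2, 
-0.46,-0,0.04,0.01,-0,0.25,0.2, 
-0.46,0.01,0.03,0,-0,0.26,0.2, 
-0.45,0.02,0.04,0.01,-0.01,0.25,0.2, 
-- end [532.4 -20.4 149.9]
```

```bash
python3 -m handwheel '[-0.45,-0.1,0.03,0,0,0.26,0.2,-0.45,-0.09,0.03,0,0,0.26,0.2,-0.45,-0.08,0.03,0,0,0.26,0.2,-0.45,-0.07,0.03,0,0,0.25,0.2,-0.46,-0.06,0.03,0,0,0.26,0.2,-0.46,-0.05,0.03,0,0,0.25,0.2,-0.46,-0.03,0.03,0,0,0.26,0.2,-0.46,-0.02,0.04,0,0,0.25,0.2,-0.46,-0.01,0.03,0,0,0.26,0.2,-0.46,0,0.04,0,0,0.25,0.2,-0.46,0.01,0.03,0,0,0.26,0.2,-0.45,0.02,0.04,0,0,0.25,0.2]' && python3 -m handwheel '[0,0,0.3,0,0,0,0.2,0,0,0.3,0,0,0,0.2,0,0,0.1,0,0,0,0.2,0,0,0,0,0,0,0.2]'
python3 - <<'E'
from h import *
np.set_printoptions(precision=1,suppress=True)
s=status.state(); p=s["ee_pos"]; print(p,s["ee_rot"])
c=cam("scene");t=cam("top")
A=np.clip(c[0][110:250,180:320]*1.6,0,255).astype(np.uint8);B=np.clip(t[0][160:260,210:310]*1.6,0,255).astype(np.uint8)
cv2.imwrite("pics/g5.png",np.hstack([cv2.resize(A,(400,400),interpolation=2),cv2.resize(B,(400,400),interpolation=2)])[:,:,::-1])
for dy in(85,-85):
  for dx in(-16,16): print("slider top corners pred scene/top crop",dx,dy,(proj(c,[p[0]+dx,p[1]+dy,p[2]+9])-[180,110])*400/140,(proj(t,[p[0]+dx,p[1]+dy,p[2]+9])-[210,160])*4+[400,0])
E
```

```text
t: 19.65
ee_pos: [530.8, -21.2, 146.9]
ee_rot: [-179.8, -0.1, 90.3]
contact_force: [0.6, -0.0, -0.6]
gripper_width: 30.3
finger_force: 60.3
t: 20.15
ee_pos: [531.4, -19.7, 105.9]
ee_rot: [-179.9, -0.0, 90.5]
contact_force: [0.2, -0.2, -0.9]
gripper_width: 30.2
finger_force: 60.2
[531.4 -19.7 105.9] [-179.9   -0.    90.5]
slider top corners pred scene/top crop -16 85 [244.4 116.3] [471.4 179.2]
slider top corners pred scene/top crop 16 85 [272.3 133.6] [476.8 133.6]
slider top corners pred scene/top crop -16 -85 [ 95.8 220.1] [718.4 203.8]
slider top corners pred scene/top crop 16 -85 [123.8 241.3] [722.5 157.9]
```

View pics/g5.png

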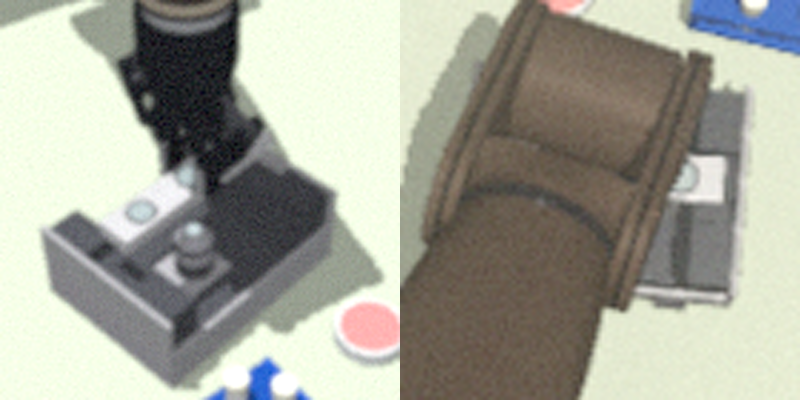

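Left: the slider hangs level, its near end at (102,217)–(126,247), over the notch. Right: its −y end is at x≈725, within 3 mm of the prediction and centred in the notch. Lowering.

```bash
python3 -m handwheel '[0,0.01,0.15,0,0,0,0.2,0,0,0.15,0,0,0,0.2,0,0,0.1,0,0,0,0.2,0,0,0.08,0,0,0,0.2,0,0,0.06,0,0,0,0.2,0,0,0,0,0,0,0.2,0,0,0,0,0,0,0.2]'; python3 -m handwheel '[0,0,0.03,0,0,0,0.2,0,0,0,0,0,0,0.2,0,0,0,0,0,0,0.2]'
```

```text
t: 21.12
ee_pos: [532.9, -20.6, 75.0]
ee_rot: [180.0, 0.0, 90.4]
contact_force: [-0.4, -0.1, -1.1]
gripper_width: 30.1
finger_force: 60.2
t: 21.5
ee_pos: [532.7, -20.5, 73.0]
ee_rot: [180.0, 0.0, 90.4]
contact_force: [-0.3, 0.1, -1.3]
gripper_width: 29.8
finger_force: 60.2
```

```bash
python3 -m handwheel '[0,0,0.03,0,0,0,0.2,0,0,0,0,0,0,0.2,0,0,0,0,0,0,0.2]';python3 -m handwheel '[0,0,0.03,0,0,0,0.2,0,0,0,0,0,0,0.2,0,0,0,0,0,0,0.2]'; python3 -m handwheel '[0,0,0.02,0,0,0,0.2,0,0,0,0,0,0,0.2]'
```

```text
t: 21.88
ee_pos: [532.7, -20.5, 71.1]
ee_rot: [-180.0, -0.0, 90.4]
contact_force: [-1.0, 0.3, -0.7]
gripper_width: 30.1
finger_force: 60.2
t: 22.25
ee_pos: [532.7, -20.5, 69.3]
ee_rot: [-180.0, -0.0, 90.4]
contact_force: [0.2, -0.1, -0.2]
gripper_width: 30.3
finger_force: 60.2
t: 22.5
ee_pos: [532.9, -20.6, 69.0]
ee_rot: [-180.0, 0.0, 90.4]
contact_force: [-2.6, -0.1, 5.2]
gripper_width: 30.0
finger_force: 60.9
```

Contact came at the expected height. Release, rise and check.

```bash
python3 -m handwheel '[0,0,0,0,0,0,0.4,0,0,0,0,0,0,0.45,0,0,0,0,0,0,0.5,0,0,0,0,0,0,0.6,0,0,0,0,0,0,0.7,0,0,0,0,0,0,0.7,0,0,0,0,0,0,0.7,0,0,0,0,0,0,0.7]'; python3 -m handwheel '[0,0,-0.1,0,0,0,0.7,0,0,-0.3,0,0,0,0.7,0,0,-0.5,0,0,0,0.7,0,0,-0.7,0,0,0,0.7,0,0,-0.8,0,0,0,0.7,0,0,-0.8,0,0,0,0.7,0,0,-0.3,0,0,0,0.7,0,0,0,0,0,0,0.7]'
python3 - <<'E'
from h import *
c=cam("scene");t=cam("top")
A=np.clip(c[0][110:250,180:320]*1.6,0,255).astype(np.uint8);B=np.clip(t[0][160:260,210:310]*1.6,0,255).astype(np.uint8)
cv2.imwrite("pics/g6.png",np.hstack([cv2.resize(A,(400,400),interpolation=2),cv2.resize(B,(400,400),interpolation=2)])[:,:,::-1])
for dy in(85,-85):
  for dx in(-16,16): print((proj(c,[532.5+dx,-21+dy,78])-[180,110])*400/140)
E
```

```text
t: 23.5
ee_pos: [532.7, -20.5, 68.1]
ee_rot: [180.0, 0.0, 90.4]
contact_force: [-0.8, -0.5, -0.6]
gripper_width: 59.8
finger_force: 0.0
t: 24.5
ee_pos: [533.3, -20.6, 279.9]
ee_rot: [179.8, 0.0, 90.4]
contact_force: [-0.4, -0.0, -0.4]
gripper_width: 59.8
finger_force: 0.0
[243.43106737 149.3226948 ]
[270.51816301 166.69805321]
[ 99.30581795 253.36966416]
[126.55083778 274.52512201]
```

View pics/g6.png

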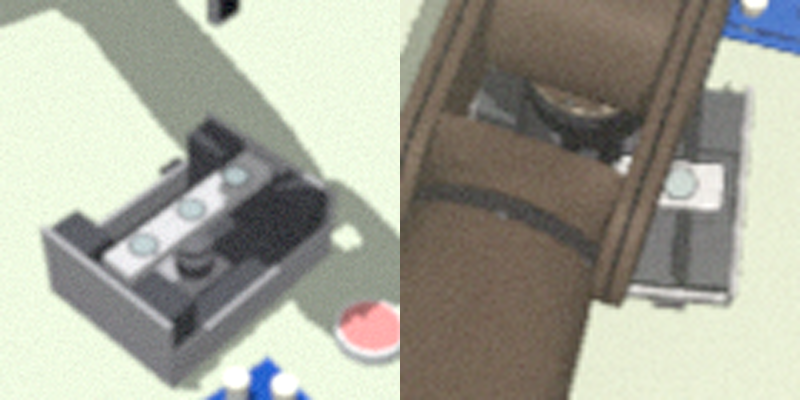

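The slider lies in both notches, its ends at (115,262) and (255,158), with the objective standing below it at (195,260). The gripper is clear, so I'm handing in.

```bash
python3 -c "from plant import ctrl; print(ctrl.close_job())"
```

```text
the job is handed in; nothing more can be done
None
```

The short objective is standing in the pocket with the slider resting in both notches over it. The job is handed in after about 24.5 s, but no pass/fail verdict was returned.

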